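# Start a wafer inspection scan

## Task

Start a scan at the inspection station purely by pressing: first push the white-dotted end of the lamp supply's red rocker fully down so the lamp is on, then push the blue button on the grey console fully in (it stays in), and last press the green button fully down and let it spring back. Keep to that order and leave the yellow and red buttons alone. Nothing is to be picked up or shifted, neither the lamp supply nor the things standing around.

Things in the scene. Friction and masses are not known exactly. Their poses are not given: they have to be found in the camera images.
- supply: lamp supply, a loose white metal box (about 2.5 kg) on rubber feet, 150 x 130 x 90 mm, the red rocker in the middle of its top face; origin: centre of the underside on the table, z up; its x axis runs along the rocker, towards the end with the white dot
- rocker_pivot (a point): point on the rocker's hinge axis, in the middle of the rocker, 100 mm above the table (10 mm above the box's top face); axes as the supply's, the hinge is its y axis
- rocker_dot (a point): centre of the white dot (18 mm across) on the red rocker, 22 mm from the pivot towards the ON end, on the rocker's upper surface; it moves with the rocker. The rocker is V-shaped, 68 mm long and 32 mm wide, each half 34 mm long. Off, the dot's half slopes up and the dot is 113 mm above the table; on, that half lies level and the dot is 104.5 mm above the table
- rocker (a joint): rocker angle: 0 is off, 0.4 rad is fully on, the dot's end pressed down as far as it goes; it stays where it is left, pressing at the dot takes about 3 N
- console: stage console, a grey box screwed to the table, 130 (x) x 250 (y) x 50 mm high, with four coloured push buttons in a row along its y axis, 58 mm apart, in any order; origin: centre of the underside, z up
- blue (a joint): round blue push button, 32 mm across, that stays in: joint value is how far it is pushed in, 0 out, 0.008 m fully in; about 3 N to push, it stays where it is left
- blue_top (a point): centre of the top face of the blue button, moves with it; the unpressed face stands 74 mm above the table, 24 mm above the console's top
- green (a joint): round green push button, 32 mm across, spring return: joint value is how far it is pressed, 0 up to 0.008 m fully down (about 1.5 N to start, 5 N fully down; it springs back when let go)
- green_top (a point): centre of the top face of the green button, moves with it; the unpressed face stands 74 mm above the table, 24 mm above the console's top
- yellow (a joint): round yellow push button, 32 mm across, spring return: joint value is how far it is pressed, 0 up to 0.008 m fully down (about 1.5 N to start, 5 N fully down; it springs back when let go)
- yellow_top (a point): centre of the top face of the yellow button, moves with it; the unpressed face stands 74 mm above the table, 24 mm above the console's top
- red (a joint): round red push button, 36 mm across, spring return: joint value is how far it is pressed, 0 up to 0.008 m fully down (about 1.5 N to start, 5 N fully down; it springs back when let go)
- red_top (a point): centre of the top face of the red button, moves with it; the unpressed face stands 74 mm above the table, 24 mm above the console's top
- jar: bystander: small amber glass jar with a black cap, 36 mm across, 55 mm high, standing between the supply and the console; origin: centre of the underside on the table
- eyepiece: bystander: black microscope eyepiece standing on end, 40 mm across, 68 mm high; origin: centre of the underside on the table
- mouse: bystander: black computer mouse, 100 x 60 x 32 mm; origin: centre of the underside on the table
- cleaner: bystander: white bottle of lens cleaner with a blue cap, 40 mm across, 110 mm high; origin: centre of the underside on the table
- wafer_box: bystander: round flat grey wafer box, 122 mm across, 30 mm high; origin: centre of the underside on the table
- blower: bystander: black rubber dust blower standing nozzle up, 60 mm across, 100 mm high; origin: centre of the underside on the table
- slide_box: bystander: blue slide box with a white lid, 87 x 37 x 34 mm; origin: centre of the underside on the table
- objective: bystander: silver microscope objective standing on its thread, 32 mm across, 50 mm high; origin: centre of the underside on the table
There are look-alikes about, which are no part of the job. Several things have the shape of the supply; the one meant has the colours described above.

How it is judged:
By the outcome, as a careful person would: the job done as asked, in the order asked, and still so for the second after the job is handed in, with the robot touching nothing.
It also fails if it takes over 51 s, if anything falls off the work surface, if the arm or the gripper's body presses on something with over 40 N, if the wrist force passes 120 N, or if a joint passes its speed limit or range.

## Robot

A 7-joint arm with a two-finger parallel gripper is mounted at the origin on the work surface. World frame = base frame: x ahead of the robot, y to its left, z up, the work surface at z = 0. Lengths are in m, angles in rad, forces in N, time in s.
With the tool pointing down it reaches from about 0.35 to 0.9 m from the base axis. Payload 19.9 kg.
Tool frame: the origin (TCP) lies between the finger pads; the fingertips stand 17 mm ahead of it and the grasp point (between the pads) lies 2 mm behind it; y points along the fingers, x is the direction in which the jaws open and shut, and the axes are right-handed (so a half turn about y gives the same grasp; the last joint's range is limited). The gripper opens to 85 mm and grips with 20 to 120 N. Pads are 22 mm wide; open, the fingers measure 114 mm over their backs; the gripper's body (76 mm by 85 mm) begins 54 mm behind the grasp point. The pads swing forward as they close: fully open they stand 13 mm farther back than shut.
Start: joints at [-1.2, 0.417, -0.01, 1.614, 0.005, 1.111, -0.053], TCP at [0.25, 0.573, 0.248] pointing down, gripper open.
Joint ranges: [-2.81, 2.81], [-0.39, 2.02], [-1.27, 1.25], [0.06, 2.57], [-1.19, 4.33], [0.19, 2], [-2.82, 2.82]. Speed limits (rad/s): [1.89, 1.89, 2.39, 2.39, 3.01, 3.01, 3.01].

## Interface

Orientations are given as a 3x3 rotation matrix whose columns are the frame's x, y, z axes.
In Python, from plant import ctrl, camera, job, silhouettes, spot_point gives the robot as it stands.
- The arm moves only by the tool drive_tool, never from a script. Its argument "steps" is one flat list of numbers, 4 for each row, row after row: the shift along the world's x, y, z in cm, then the turn about the world's z in rad. A call has 1 to 20 rows; each row is the pose to reach, as a shift and turn from the pose measured when the call began; what a row does not reach only later rows make up. A row lasts 1/12 s, in which the tool goes at most 41.7 mm and 7.16 degrees, less where a joint would pass 70% of its speed; a pose out of reach is approached as far as the arm can. A call with a gripper value outside its range is refused whole. "fingers" is the finger opening in cm, from 0 to 8.54, set as the call begins (left out, the last holds). The fingers move at their own pace and stop on an object; "force" is the grip in N (left out, the last holds). Time passes only in rows, so rows that repeat a pose let the fingers close. It gives the time, the measured TCP pose, the force and the opening at its end, in the units of the state.
- ctrl.get_obs(): the state, without advancing time (a new reading comes with each control period).
- camera(name): name is "scene" or "top" or "wrist"; returns a dict with "image" (480x640x3 uint8, red, green, blue), "vfov" (degrees; the focal length in pixels is half the picture's height over the tangent of half this angle, whatever the lens; pixels are square), "cx", "cy" (the principal point, pixels), "extrinsics" (4x4, takes a point from world to camera coordinates). Camera axes: x right, y up, looking along -z (the intrinsics and any distortion apply to the point x, -y, -z); pixel columns grow to the right and rows downward; lengths in m; the calibration is good to about 2 mm. A picture is of the moment at which its call begins. There is no depth.
- job.hand_in(): hands the job in, once; it reports no verdict.
Trained networks look in a picture, given as the dict that the camera call returned (one of the last four; its "shot" number tells which), for a name from the list of things; names that differ only in an ending like _2 or _b are one class to them, and where a whole thing is asked for, a point or a joint stands for the part that bears it (a point fixed in the world has none). Each returns a list of dicts, best first, with "score" (0 to 1); they miss things now and then, are a little off and sometimes report something else, mostly with a low value. They report only what shows in the picture. A call takes as long as a camera call. They do not tell look-alikes from the thing itself.
- silhouettes(picture, label): "pixels" (480x640 bool, what is visible of it).
- spot_point(picture, label): "at" ([x, y, z] in m, in world coordinates, good to about 4 mm: a listed point, or the origin of a listed thing).
The state is a dict: "clock": time; "joint_positions": joint angles; "joint_velocities": joint speeds; "tau": joint torques, N m; "position": TCP position; "ee_rot": TCP orientation; "force": force on the tool from outside, world axes, zero at the start; "torque": the same for the moment, N m; "opening": finger opening in m.
Only numpy, scipy, OpenCV 4.12 (cv2) and the standard library are available. Lean on these libraries where they do the work, as an engineer would, in place of code of your own. Each camera call takes 0.05 s, during which the arm holds its last target.

## Working session

There is one attempt and no reset: what is moved stays moved. The work goes in short steps, Python scripts to look and compute and a tool call to move; the robot and the scene stay as the last step left them, time stands still between calls to the robot, and variables do not carry over. Pictures are saved under pics/ and viewed, and the job is handed in when it is done.

Besides the shell and the picture viewer there is one more tool, called as name(argument=value, ...), one argument or row to a line, values as JSON. drive_tool: Moves the arm, as the interface text tells. Its arguments: {"type":"object","properties":{"steps":{"type":"array","items":{"type":"number"}},"fingers":{"type":"number"},"force":{"type":"number"}},"required":["steps"]}

```bash
mkdir -p pics
python3 - <<'E'
from plant import ctrl,camera,spot_point
import cv2,numpy as np
o=ctrl.get_obs();print(o['clock'],o['position'],o['ee_rot'],o['opening'])
for n in ['scene','top']:
    p=camera(n);cv2.imwrite(f'pics/{n}0.png',p['image'][:,:,::-1])
    print(n,p['vfov'],p['cx'],p['cy'],p['extrinsics'].round(4).tolist(),[k for k in p])
    for l in ['supply','rocker_dot','rocker_pivot','blue_top','green_top','yellow_top','red_top','console','jar']:
        print(l,[(round(d['score'],2),np.round(d['at'],3).tolist()) for d in spot_point(p,l)[:4]])
E
```

```text
0.0 [0.25003355 0.57244252 0.2476553 ] [[ 4.00260117e-01 -4.15795290e-04 -9.16401477e-01]
 [ 9.16400706e-01 -1.19189022e-03  4.00260321e-01]
 [-1.25867631e-03 -9.99999203e-01 -9.60310196e-05]] 0.08524528455092677
scene 46.73674471478802 314.4812509622393 237.2168511156278 [[0.842, 0.5394, -0.0003, -0.444], [-0.3448, 0.5387, 0.7687, 0.1339], [0.4148, -0.6471, 0.6396, -1.7118], [0.0, 0.0, 0.0, 1.0]] ['image', 'vfov', 'cx', 'cy', 'extrinsics', 'shot']
supply [(0.75, [0.271, 0.268, -0.001]), (0.7, [0.266, -0.229, 0.001]), (0.65, [0.503, -0.204, 0.002])]
rocker_dot [(0.69, [0.276, 0.253, 0.114]), (0.63, [0.484, -0.207, 0.111]), (0.59, [0.246, -0.234, 0.112])]
rocker_pivot [(0.9, [0.263, -0.229, 0.1]), (0.83, [0.273, 0.271, 0.1]), (0.73, [0.501, -0.205, 0.101])]
blue_top [(0.5, [0.498, 0.159, 0.075])]
green_top [(0.63, [0.508, 0.334, 0.078])]
yellow_top [(0.52, [0.505, 0.217, 0.071])]
red_top [(0.57, [0.501, 0.162, 0.073]), (0.39, [0.509, 0.275, 0.07])]
console [(0.71, [0.507, 0.245, 0.0])]
jar [(0.69, [0.536, 0.004, 0.002]), (0.35, [0.434, 0.451, -0.001]), (0.21, [0.508, 0.331, 0.078])]
top 45.43529106175881 322.719120476512 230.67908219374928 [[0.0188, -0.9997, -0.0121, -0.0148], [0.9858, 0.0166, 0.1669, -0.5169], [-0.1666, -0.0151, 0.9859, -1.3505], [0.0, 0.0, 0.0, 1.0]] ['image', 'vfov', 'cx', 'cy', 'extrinsics', 'shot']
supply [(0.96, [0.263, -0.234, 0.001]), (0.75, [0.498, -0.203, -0.002]), (0.65, [0.27, 0.272, -0.001])]
rocker_dot [(0.76, [0.485, -0.212, 0.11]), (0.69, [0.242, -0.238, 0.112]), (0.63, [0.275, 0.255, 0.111])]
rocker_pivot [(0.93, [0.496, -0.205, 0.1]), (0.9, [0.266, -0.23, 0.101]), (0.77, [0.271, 0.267, 0.098])]
blue_top [(0.53, [0.496, 0.162, 0.072])]
green_top [(0.7, [0.508, 0.333, 0.077])]
yellow_top [(0.71, [0.501, 0.215, 0.077])]
red_top [(0.5, [0.508, 0.274, 0.075])]
console [(0.91, [0.503, 0.247, -0.002]), (0.7, [0.486, -0.212, 0.11])]
jar [(0.49, [0.532, 0.006, 0.004])]
```

View pics/scene0.png

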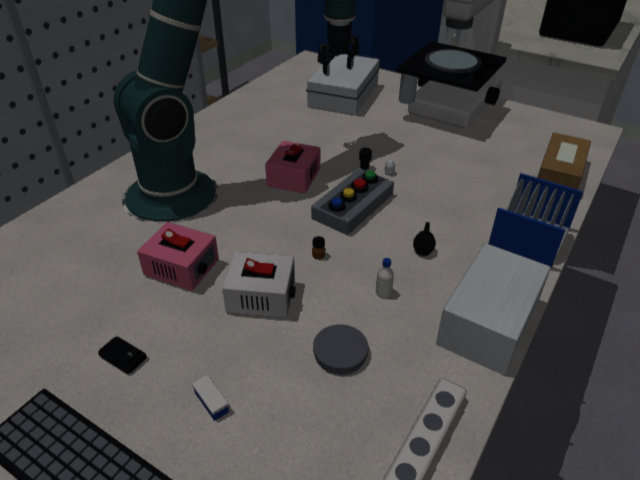

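View pics/top0.png

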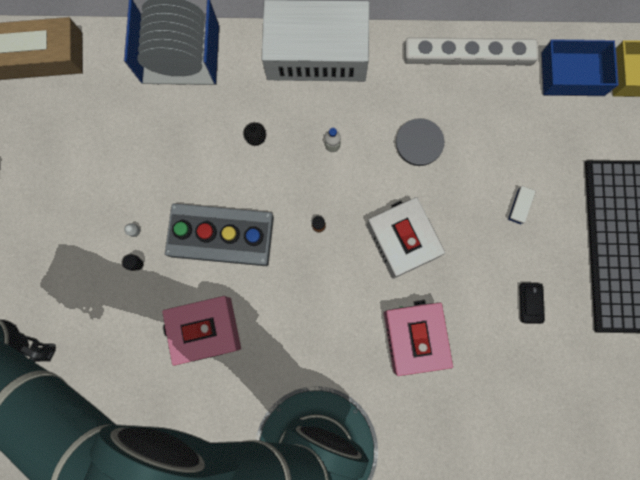

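```bash
cat > h.py <<'E'
import numpy as np,cv2
def ray(p,u,v):
    E=np.array(p['extrinsics']);f=240/np.tan(np.radians(p['vfov']/2))
    d=np.array([(u-p['cx'])/f,-(v-p['cy'])/f,-1]);R=E[:3,:3];return -R.T@E[:3,3],R.T@d
def atz(p,u,v,z):
    c,d=ray(p,u,v);return (c+d*(z-c[2])/d[2]).round(4)
def proj(p,X):
    E=np.array(p['extrinsics']);f=240/np.tan(np.radians(p['vfov']/2));x=E[:3,:3]@X+E[:3,3]
    return p['cx']+f*x[0]/-x[2],p['cy']-f*x[1]/-x[2]
E
python3 - <<'E'
from plant import ctrl,camera
from h import *
for n,roi in [('top',(380,210,430,265)),('scene',(235,250,290,285))]:
    p=camera(n);im=p['image'];x0,y0,x1,y1=roi
    cv2.imwrite(f'pics/{n}crop.png',cv2.resize(im[y0:y1,x0:x1,::-1],None,fx=8,fy=8,interpolation=cv2.INTER_NEAREST))
    s=im[y0:y1,x0:x1].astype(int)
    red=((s[...,0]>70)&(s[...,1]<0.5*s[...,0])).astype(np.uint8)
    # dot: non-red enclosed in red hull
    c=max(cv2.findContours(red,cv2.RETR_EXTERNAL,cv2.CHAIN_APPROX_NONE)[0],key=cv2.contourArea)
    m=np.zeros_like(red);cv2.drawContours(m,[cv2.convexHull(c)],-1,1,-1)
    w=(m>0)&(s[...,1]>110)
    ys,xs=np.nonzero(w);u,v=xs.mean()+x0,ys.mean()+y0
    print(n,'dot',u,v,w.sum(),atz(p,u,v,.113),'rect',cv2.minAreaRect(c))
    (cx,cy),_,_=cv2.minAreaRect(c);print('rc',atz(p,cx+x0,cy+y0,.107))
    if n=='top':
        for k,f in dict(blue=lambda a:(a[...,2]>a[...,0]+40),green=lambda a:(a[...,1]>a[...,0]+30)&(a[...,1]>a[...,2]+20),red=lambda a:(a[...,0]>a[...,1]+70)&(a[...,2]<80),yel=lambda a:(a[...,0]>a[...,2]+70)&(a[...,1]>a[...,2]+50)).items():
            a=im[200:268,165:275].astype(int);ys,xs=np.nonzero(f(a));print(k,len(xs),atz(p,np.median(xs)+165,np.median(ys)+200,.074))
E
```

```text
top dot 411.3695652173913 241.1086956521739 46 [ 0.4844 -0.2107  0.113 ] rect ((26.700002670288086, 24.399999618530273), (29.06888198852539, 14.310833930969238), 63.43495178222656)
rc [ 0.5008 -0.2009  0.107 ]
blue 151 [0.4986 0.1619 0.074 ]
green 153 [0.5126 0.3347 0.074 ]
red 160 [0.5076 0.2769 0.074 ]
yel 133 [0.5025 0.2193 0.074 ]
scene dot 253.88888888888889 262.3333333333333 9 [ 0.4901 -0.2055  0.113 ] rect ((23.452247619628906, 15.873595237731934), (27.507816314697266, 10.193631172180176), 12.994616508483887)
rc [ 0.5023 -0.2045  0.107 ]
```

```bash
python3 -c "
import cv2,numpy as np
a=cv2.imread('pics/topcrop.png');b=cv2.imread('pics/scenecrop.png');h=max(a.shape[0],b.shape[0])
p=lambda x:cv2.copyMakeBorder(x,0,h-x.shape[0],0,0,0)
c=np.hstack([p(a),p(b)]);c=cv2.resize(c,None,fx=.7,fy=.7);print(c.shape);cv2.imwrite('pics/crops.png',c)"
```

```text
(308, 588, 3)
```

View pics/crops.png

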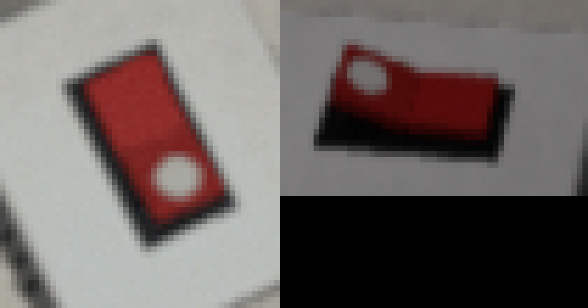

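drive_tool(
  steps=[0.9,-3.2,0,-0.1,1.8,-6.4,0,-0.2,2.7,-9.6,0,-0.3,3.6,-12.8,0,-0.4,4.5,-16,0,-0.5,5.4,-19.2,0,-0.6,6.3,-22.4,0,-0.7,7.2,-25.6,0,-0.8,8.1,-28.8,0,-0.9,9,-32,0,-1.0,9.9,-35.2,0,-1.1,10.8,-38.4,0,-1.2,11.7,-41.6,0,-1.3,12.6,-44.8,0,-1.4,13.5,-48,0,-1.5,14.4,-51.2,0,-1.6,15.3,-54.4,0,-1.7,16.2,-57.6,0,-1.8,17.1,-60.8,0,-1.9,18,-64,0,-2.0],
  fingers=0,
  force=40,
)

```text
clock: 2.77
position: [0.4303, -0.0689, 0.2486]
ee_rot: [[0.663, 0.001, 0.748], [-0.748, 0.0, 0.663], [0.0, -1.0, 0.001]]
force: [0.4, 0.9, -1.2]
opening: -0.0
```

drive_tool(
  steps=[1.1,-3,0,-0.06,2.2,-6,0,-0.12,3.3,-9,0,-0.18,4.4,-12,-1,-0.26,5.3,-14.2,-3,-0.26,5.3,-14.2,-5,-0.26,5.3,-14.2,-6.5,-0.26,5.3,-14.2,-8,-0.26,5.3,-14.2,-8.5,-0.26,5.3,-14.2,-8.5,-0.26,5.3,-14.2,-8.5,-0.26],
)

```text
clock: 3.68
position: [0.4835, -0.2111, 0.1642]
ee_rot: [[0.448, 0.001, 0.894], [-0.894, 0.0, 0.448], [0.001, -1.0, 0.001]]
force: [0.0, 0.6, -0.2]
opening: 0.0001
```

Run:
```python
from plant import ctrl,camera,spot_point
from h import *
o=ctrl.get_obs();print(o['position'],o['force'],o['joint_positions'])
out=[]
for n,(x0,y0,x1,y1) in [('top',(350,170,460,290)),('scene',(210,190,320,310))]:
    p=camera(n);im=p['image'][:,:,::-1].copy()
    t=o['position']+np.array(o['ee_rot'])[:,1]*.017
    u,v=proj(p,t);print(n,u,v)
    c=cv2.resize(im[y0:y1,x0:x1],None,fx=3.5,fy=3.5);cv2.circle(c,(int((u-x0+.5)*3.5),int((v-y0+.5)*3.5)),3,(0,255,0),-1)
    u,v=proj(p,[.483,-.211,.113]);cv2.circle(c,(int((u-x0+.5)*3.5),int((v-y0+.5)*3.5)),3,(255,0,0),-1)
    out.append(c)
cv2.imwrite('pics/near.png',np.hstack(out))
p=camera('wrist');cv2.imwrite('pics/w1.png',p['image'][:,:,::-1])
print([ (d['score'],d['at']) for d in spot_point(p,'rocker_dot')],[ (d['score'],d['at']) for d in spot_point(p,'rocker_pivot')])
```

```text
[ 0.48352882 -0.2110652   0.16417712] [ 0.04383162  0.57157143 -0.17920859] [-0.23385065  0.42944251  0.73037869  1.95364893 -0.36579891  0.89164006
 -0.42049696]
top 413.6892551193623 239.2148394570977
scene 249.101052432431 251.71422076645325
[(0.66, [0.4833, -0.2108, 0.1124])] [(0.87, [0.4991, -0.2057, 0.0967])]
```

View pics/near.png

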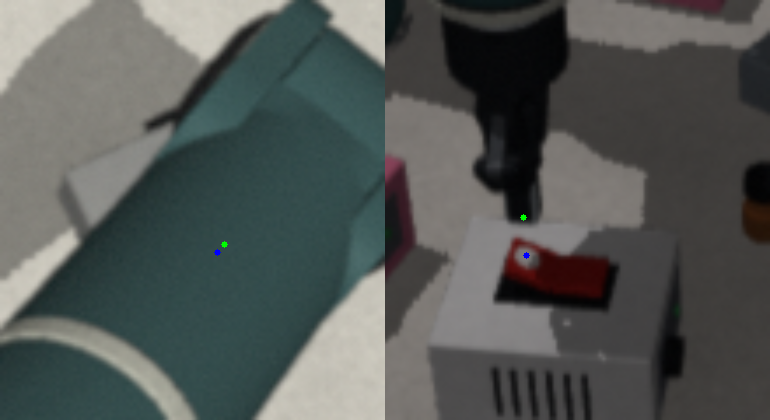

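View pics/w1.png

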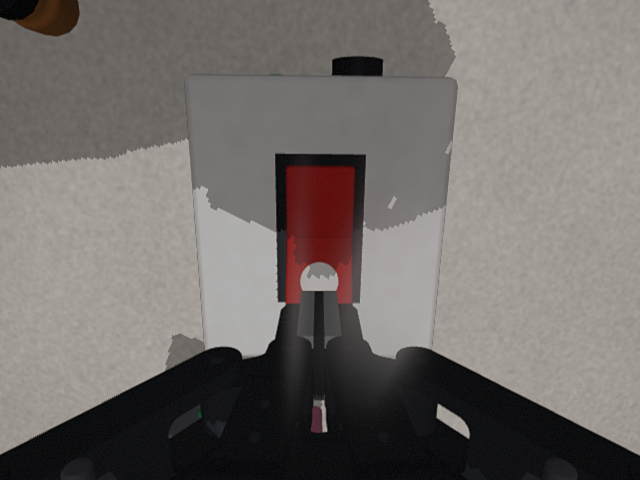

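drive_tool(
  steps=[0,0,-1,0,0,0,-2,0,0,0,-2.6,0,0,0,-2.8,0,0,0,-3.0,0,0,0,-3.2,0,0,0,-3.4,0,0,0,-3.6,0,0,0,-3.8,0,0,0,-4.0,0,0,0,-4.1,0,0,0,-4.2,0,0,0,-4.2,0,0,0,-4.2,0],
)

```text
clock: 5.1
position: [0.4837, -0.2107, 0.1222]
ee_rot: [[0.449, 0.002, 0.894], [-0.894, 0.0, 0.449], [0.001, -1.0, 0.002]]
force: [-1.2, -0.2, 0.4]
opening: 0.0002
```

drive_tool(
  steps=[0,0,-0.1,0,0,0,-0.15,0,0,0,-0.2,0,0,0,-0.2,0],
)

```text
clock: 5.43
position: [0.4838, -0.2108, 0.1208]
ee_rot: [[0.449, 0.003, 0.894], [-0.894, 0.001, 0.449], [0.0, -1.0, 0.003]]
force: [-5.1, 1.7, 17.1]
opening: -0.0003
```

drive_tool(
  steps=[0,0,0.5,0,0,0,2,0,0,0,4,0,0,0,7,0,0,0,10,0,0,0,12,0,0,0,12,0,0,0,12,0],
)

```text
clock: 6.1
position: [0.4843, -0.2106, 0.2415]
ee_rot: [[0.449, 0.005, 0.893], [-0.893, 0.001, 0.449], [0.001, -1.0, 0.005]]
force: [-1.2, 0.3, 0.0]
opening: 0.0002
```

Run:
```python
from plant import ctrl,camera,spot_point
from h import *
o=ctrl.get_obs();print(o['clock'],o['position'],o['force'])
out=[]
for n,(x0,y0,x1,y1) in [('scene',(210,210,320,320)),('wrist',(0,0,640,480))]:
    p=camera(n);im=p['image'][:,:,::-1].copy()
    c=im[y0:y1,x0:x1];out.append(cv2.resize(c,(int(c.shape[1]*350/c.shape[0]),350)))
    for l in ['rocker_dot','rocker_pivot','supply']: print(n,l,[(d['score'],d['at']) for d in spot_point(p,l)])
cv2.imwrite('pics/after1.png',np.hstack(out)[:,:800])
```

```text
6.1 [ 0.48426178 -0.21062394  0.24151974] [-1.22564868  0.3365759   0.04343968]
scene rocker_dot [(0.75, [0.4807, -0.2109, 0.1023]), (0.65, [0.2455, -0.2328, 0.1099]), (0.63, [0.5059, 0.2187, 0.0742]), (0.56, [0.278, 0.2529, 0.1139]), (0.32, [0.7467, -0.2506, -0.0047])]
scene rocker_pivot [(0.96, [0.2707, 0.2692, 0.0992]), (0.82, [0.5044, -0.2046, 0.0984]), (0.59, [0.2617, -0.2318, 0.1007])]
scene supply [(0.97, [0.2663, -0.229, 0.0024]), (0.64, [0.2739, 0.269, 0.0005]), (0.62, [0.4997, -0.209, 0.0025])]
wrist rocker_dot [(0.74, [0.481, -0.211, 0.1044])]
wrist rocker_pivot [(0.77, [0.4999, -0.2071, 0.0977])]
wrist supply [(0.9, [0.4949, -0.2065, -0.0008])]
```

View pics/after1.png

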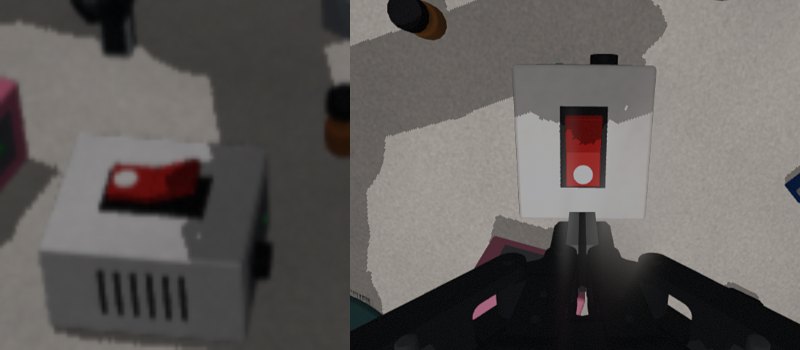

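drive_tool(
  steps=[0.1,3.4,0,0.1,0.2,6.8,0,0.2,0.3,10.2,0,0.3,0.4,13.6,0,0.4,0.5,17,0,0.5,0.6,20.4,0,0.6,0.7,23.8,0,0.7,0.9,27.2,0,0.8,1.1,30.6,0,0.9,1.3,34,0,1.0,1.4,37.2,0,1.1,1.4,37.2,-3,1.1,1.4,37.2,-6,1.1,1.4,37.2,-9,1.1,1.4,37.2,-11,1.1,1.4,37.2,-11,1.1,1.4,37.2,-11,1.1],
)

```text
clock: 7.92
position: [0.4974, 0.1608, 0.1301]
ee_rot: [[1.0, -0.001, 0.006], [-0.006, 0.001, 1.0], [-0.001, -1.0, 0.001]]
force: [0.3, 0.4, 0.8]
opening: -0.0
```

```bash
cat > near.py <<'E'
import sys
from plant import ctrl,camera,spot_point
from h import *
o=ctrl.get_obs();print(o['clock'],o['position'],o['force'])
out=[]
for n,(x0,y0,x1,y1) in [('scene',(300,140,410,250)),('wrist',(0,0,640,480))]:
    p=camera(n);im=p['image'][:,:,::-1].copy()
    c=im[y0:y1,x0:x1];out.append(cv2.resize(c,(int(c.shape[1]*330/c.shape[0]),330)))
    for l in ['blue_top','green_top','yellow_top','red_top']: print(n,l,[(d['score'],d['at']) for d in spot_point(p,l)[:2]])
cv2.imwrite(sys.argv[1],np.hstack(out)[:,:800])
E
python3 near.py pics/n2.png
```

```text
7.9167 [0.49740615 0.16078895 0.13007046] [0.33109825 0.39481289 0.81482659]
scene blue_top [(0.42, [0.4988, 0.1599, 0.0733])]
scene green_top [(0.46, [0.5089, 0.3345, 0.0753])]
scene yellow_top [(0.48, [0.4985, 0.1591, 0.0705]), (0.42, [0.5046, 0.2187, 0.0766])]
scene red_top []
wrist blue_top [(0.75, [0.499, 0.1632, 0.0721])]
wrist green_top []
wrist yellow_top []
wrist red_top [(0.87, [0.5056, 0.2761, 0.074])]
```

View pics/n2.png

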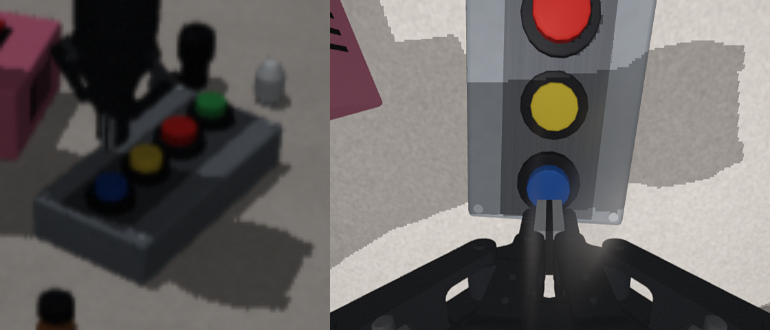

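drive_tool(
  steps=[0.1,0.1,-1.5,0,0.1,0.1,-3,0,0.1,0.1,-3.6,0,0.1,0.1,-3.8,0,0.1,0.1,-4.0,0,0.1,0.1,-4.2,0,0.1,0.1,-4.4,0,0.1,0.1,-4.6,0,0.1,0.1,-4.7,0,0.1,0.1,-4.75,0,0.1,0.1,-4.8,0,0.1,0.1,-4.8,0],
)

```text
clock: 9.42
position: [0.4989, 0.1622, 0.083]
ee_rot: [[1.0, 0.001, 0.006], [-0.006, 0.002, 1.0], [0.001, -1.0, 0.002]]
force: [-0.4, -1.1, 5.3]
opening: 0.0004
```

drive_tool(
  steps=[0,0,-0.08,0,0,0,-0.15,0,0,0,-0.15,0,0,0,-0.15,0],
)

```text
clock: 9.75
position: [0.4991, 0.1623, 0.0825]
ee_rot: [[1.0, 0.001, 0.006], [-0.006, 0.003, 1.0], [0.001, -1.0, 0.003]]
force: [-9.0, -3.0, 26.2]
opening: 0.0001
```

drive_tool(
  steps=[0,0,1,0,0,0,3,0,0,0,6,0,0,0,7,0,0.2,3,7,0,0.4,6,7,0,0.6,9,7,0,0.8,12,7,0,1.0,15,7,0,1.2,17.2,7,0,1.2,17.2,6,0,1.2,17.2,4.8,0,1.2,17.2,4.8,0,1.2,17.2,4.8,0],
)

```text
clock: 10.92
position: [0.511, 0.3328, 0.1298]
ee_rot: [[1.0, -0.0, 0.007], [-0.007, 0.002, 1.0], [-0.0, -1.0, 0.002]]
force: [0.3, -0.3, 0.1]
opening: 0.0003
```

```bash
python3 near.py pics/n3.png
```

```text
10.9167 [0.51097166 0.33279637 0.12975352] [ 0.33004381 -0.32182121  0.11101481]
scene blue_top [(0.46, [0.4991, 0.16, 0.063])]
scene green_top [(0.58, [0.5098, 0.3348, 0.0768])]
scene yellow_top [(0.62, [0.5047, 0.2186, 0.0705])]
scene red_top [(0.4, [0.508, 0.2773, 0.0693])]
wrist blue_top []
wrist green_top [(0.76, [0.5163, 0.3347, 0.0703])]
wrist yellow_top []
wrist red_top []
```

View pics/n3.png

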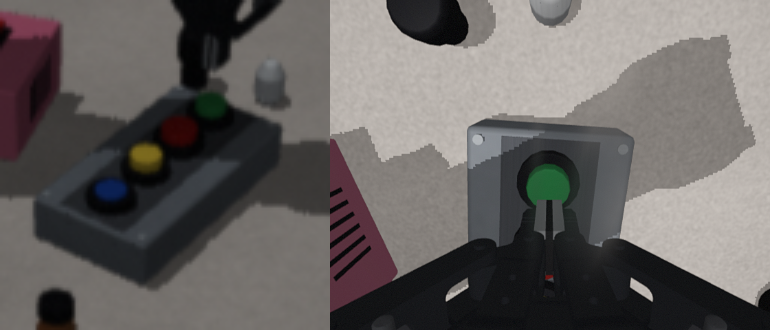

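drive_tool(
  steps=[0,0.1,-1.5,0,0,0.1,-3,0,0,0.1,-3.6,0,0,0.1,-3.8,0,0,0.1,-4.0,0,0,0.1,-4.2,0,0,0.1,-4.4,0,0,0.1,-4.6,0,0,0.1,-4.7,0,0,0.1,-4.75,0,0,0.1,-4.85,0,0,0.1,-4.95,0,0,0.1,-4.95,0],
)

```text
clock: 12.5
position: [0.5116, 0.3354, 0.0827]
ee_rot: [[1.0, 0.002, 0.006], [-0.006, 0.004, 1.0], [0.002, -1.0, 0.004]]
force: [-9.2, -4.8, 26.4]
opening: 0.0001
```

drive_tool(
  steps=[0,0,0.5,0,0,0,1.5,0,0,0,4,0,0,0,7,0,0,0,10,0,0,0,13,0,0,0,15,0,-1,4,15,0,-3,8,15,0,-4,12,15,0,-4,14,15,0,-4,14,15,0,-4,14,15,0],
)

```text
clock: 13.58
position: [0.4709, 0.4765, 0.2325]
ee_rot: [[1.0, 0.002, 0.004], [-0.004, 0.004, 1.0], [0.002, -1.0, 0.004]]
force: [0.6, -0.0, -0.1]
opening: 0.0002
```

```bash
python3 near.py pics/n4.png
python3 - <<'E'
from plant import camera,spot_point
import cv2
p=camera('top');cv2.imwrite('pics/topend.png',p['image'][:,:,::-1])
for l in ['rocker_dot','supply','jar']: print(l,[(d['score'],d['at']) for d in spot_point(p,l)[:3]])
p=camera('scene');cv2.imwrite('pics/sceneend.png',p['image'][:,:,::-1])
E
```

```text
13.5833 [0.47088169 0.47649444 0.23247482] [ 0.60583516 -0.02888067 -0.07278875]
scene blue_top [(0.65, [0.7651, 0.168, -0.0003]), (0.51, [0.4995, 0.1596, 0.0662])]
scene green_top [(0.43, [0.5077, 0.3323, 0.0775])]
scene yellow_top [(0.61, [0.5077, 0.2198, 0.0709]), (0.32, [0.5958, -0.4949, -0.0008])]
scene red_top [(0.47, [0.5081, 0.2764, 0.073])]
wrist blue_top []
wrist green_top []
wrist yellow_top []
wrist red_top []
rocker_dot [(0.87, [0.2732, 0.2556, 0.1132]), (0.86, [0.4821, -0.2147, 0.1066]), (0.84, [0.2428, -0.2367, 0.1147])]
supply [(0.78, [0.4982, -0.2031, -0.0022]), (0.68, [0.2646, -0.233, 0.005]), (0.62, [0.271, 0.2715, -0.0017])]
jar [(0.73, [0.7522, -0.2476, 0.0033]), (0.48, [0.5309, 0.0065, 0.0001])]
```

View pics/n4.png

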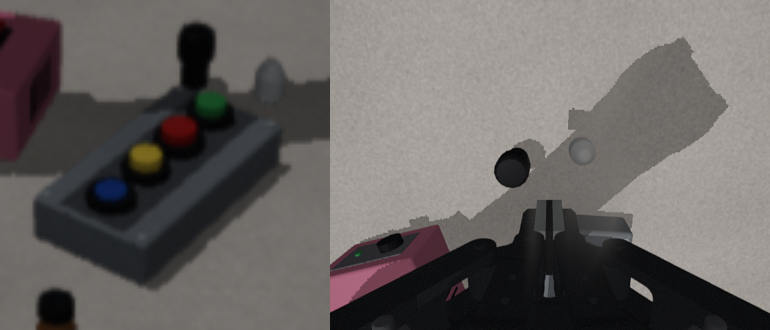

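View pics/sceneend.png

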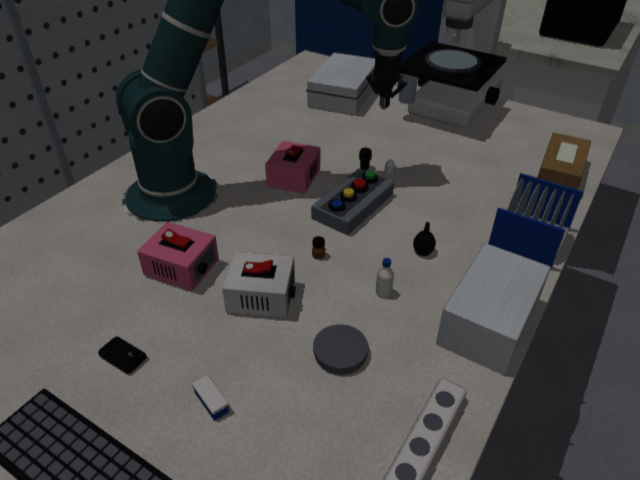

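View pics/topend.png

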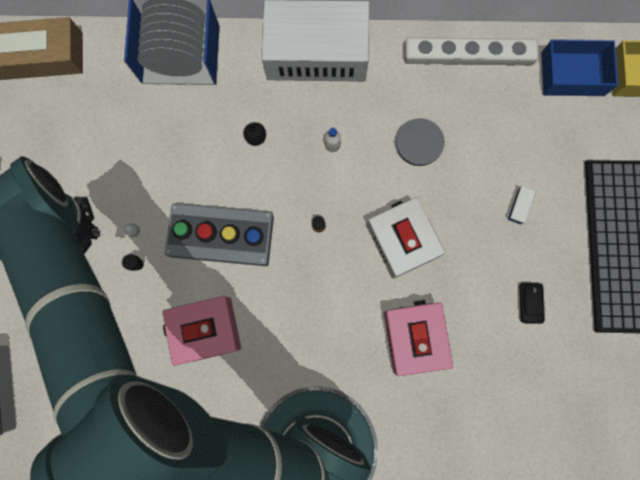

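The closing pictures show everything in its original place. The rocker is on (top ~411,241), blue is in (scene ~337,203), green is back up (scene ~370,174), and the arm is clear.

```bash
python3 -c "
from plant import job
print(job.hand_in())"
```

```text
the job is handed in; nothing more can be done
None
```

I pressed the white supply's rocker on at its dot, then the blue button fully in, then the green button fully down and released it. I used closed fingertips throughout, and the job was handed in at about 14 s.

- **Presses:** each one ended on a hard stop, at about 17 N for the rocker and 26 N each for blue and green.
- **Rocker:** it reads as on, with the dot found 102–107 mm above the table against the nominal 104.5 mm.
- **Buttons:** blue was found at 63–66 mm, so it is in. Green was back up at 77 mm. I did not touch yellow or red.
- **Surroundings:** in the closing pictures the supply and the other things look unmoved, and the arm stands clear.
- **Disagreements:** before the green press, the wrist view put that button about 5 mm off the other views. I went by the others and the press landed. The networks also gave a few stray detections elsewhere on the table, which I ignored.

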